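# Stand up the hand stamp and crank it into camera focus

## Robot

A 6-joint arm with a two-finger parallel gripper is mounted at the origin on the work surface. World frame = base frame: x ahead of the robot, y to its left, z up, the work surface at z = 0. Lengths are in mm, angles in degrees, forces in N, time in s.
With the tool pointing down it reaches from about 400 to 825 mm from the base axis. Payload 7 kg.
Tool frame: the origin (TCP) lies at the very end of the fingers, on their centre line; the grasp point (between the pads) lies 19 mm behind it; z points along the fingers, y is the line along which they close (so a half turn about z gives the same grasp; the last joint's range is limited). The gripper opens to 88 mm and grips with 3 to 60 N. Pads are 19 mm wide; open, the fingers measure 130 mm over their backs; the gripper's body (78 mm by 193 mm) begins 47 mm behind the grasp point.
Start: joints at [82.855, 20.546, 0.682, 0, -70.136, -16.507], TCP at [270.799, 618.274, 226.561] pointing down, gripper open.
Joint ranges: [-176.03, 176.03], [-82.01, 121.73], [-58.28, 71.71], [-173.87, 95.51], [-174.79, -0.11], [-173.66, 173.66]. Speed limits (degrees/s): [136.94, 136.94, 172.46, 180, 180, 180].

## Interface

Orientations are given as a 3x3 rotation matrix whose columns are the frame's x, y, z axes.
In Python, from rig import env, vision, sign_off gives the robot as it stands.
- The arm moves only by the tool drive_tool, never from a script. Its argument "moves" is text: rows parted by semicolons, each of 7 numbers parted by spaces: the shift along the tool's x, y, z each as a share of 2.5 cm, from -1 to 1, then the turn, a rotation vector about the tool's x, y, z each as a share of 0.1 rad, from -1 to 1, then the opening, from 0 (shut) to 1 (fully open). A call has 1 to 10 rows; each row shifts and turns the commanded pose from where the row before left it, along the tool's axes as they then stand; what a row does not reach is not made up. A row lasts 1/12 s, in which the tool goes at most 41.7 mm and 7.16 degrees, less where a joint would pass 70% of its speed; a pose out of reach is approached as far as the arm can. A call with a number of a shift or a turn outside -1 to 1 is refused whole. A call with a gripper value outside its range is refused whole. The fingers move at their own pace and stop on an object; "squeeze" is the grip in N (left out, the last holds). Time passes only in rows, so rows that do not move let the fingers close. It gives the time, the measured TCP pose, the force, the opening and the grip force at its end, in the units of the state.
- env.state(): the state, without advancing time (a new reading comes with each control period).
- vision.grab_frame(name): name is "side" or "top"; returns the picture (480x640x3 uint8, red, green, blue); there is no depth.
- vision.get_calibration(name): a dict with "intrinsics" (3x3 intrinsics, pixels), "origin" and "attitude" of the camera in the world. Camera axes: x right, y down, z forward; pixel columns grow to the right and rows downward; lengths in mm; the calibration is good to about 2 mm. A picture is of the moment at which its call begins. get_calibration takes no time and is no camera call.
- sign_off(): hands the job in; it is judged then, once.
The state is a dict: "t": time; "joint_positions": joint angles; "joint_velocities": joint speeds; "joint_efforts": joint torques, N m; "ee_pos": TCP position; "tool_rot": TCP orientation; "force": force on the tool from outside, world axes, zero at the start; "moment": the same for the moment, N m; "gripper_width": finger opening in mm; "gripper_force": force on a finger pad.
Only numpy, scipy, OpenCV 4.12 (cv2) and the standard library are available. Lean on these libraries where they do the work, as an engineer would, in place of code of your own. Each camera call takes 0.05 s, during which the arm holds its last target. There are 200 camera calls.

## Task

The hand stamp has fallen over: stand it upright on its brass foot on the bench beside the slide and let go of it to see that it stands. Then take it again and stand it gently, without dropping it, in the middle of the black round plate of the inspection slide and let go, and then crank the handwheel, regrasping as often as needed, until the carriage's green pointer lines up with the red focus clip. Leave the stamp standing on the plate, the wheel released, and the mallet and the tins where they are.

Things in the scene. Friction and masses are not known exactly. Their poses are not given: they have to be found in the camera images.
- stamp: hand stamp, 300 g, 100 mm long. Origin: centre of its foot's face; x axis along it to the handle's end (x up, origin at the support when upright). x = 0 to 47 mm is square, 40 x 40 mm (brass to 25 mm, then dark wood); 47 to 100 mm a round handle, diameter 24 mm. It starts lying on a square side, handle end roughly to the right as the robot sees it (-y)
- slide_base: inspection slide fixed to the bench: grey base plate 130 (x) x 380 (y) x 18 mm, origin at the centre of its underside. Its y axis is the slide's direction: blue gearbox with the handwheel at y = -140 mm, carriage in the middle, black inspection camera (67 mm wide, top at 135 mm above the bench, lens front at y = 104 mm) at the +y end
- plate_top (a point): centre of the top face of the black round rubber plate (diameter 68 mm, 44 mm above the bench) on the aluminium carriage (90 x 70 mm); it moves with the carriage; axes as slide_base
- pointer (a point): tip of the green pointer (5 mm wide) on the carriage, at the far (+x) side of the slide; axes as slide_base
- clip: red focus clip, a block 20 (x) x 6 (y) x 12 mm fixed on the base plate's far edge beside the white scale; origin at the centre of its underside, axes as slide_base. The pointer lines up when its y in this frame is 0; at the start it is 28 to 52 mm on the wheel's (-y) side of the clip
- wheel_grip (a point): middle of the red grip bar on top of the handwheel, 94 mm above the bench on the wheel's upright axis. The bar is 44 mm long, 14 mm wide and 28 mm high (its underside at 78 mm, top at 106 mm); its length is along this point's x axis, which turns with the wheel. Below it a round steel rim, 116 mm across, top at 76 mm
- wheel (a joint): handwheel angle in rad, growing when turned clockwise seen from above; it drives the carriage by 10 mm per rad towards the camera (62.8 mm per turn); it stays where it is left; turning torque about 0.15 N m; range -0.2 to 8
- mallet: nylon mallet lying on the bench, white head 38 mm in diameter and 90 mm long with the origin at the underside of its centre, wooden handle 22 mm in diameter reaching 217 mm to -x; leave it alone
- red_tin: small red tin, diameter 48 mm, 22 mm high, origin under its centre; leave it alone
- tin: open metal tin 100 (x) x 140 (y) x 40 mm, origin under its centre; leave it alone
Things that resemble listed ones, but are neither listed nor needed, are in the scene too. There is more than one size of the stamp; the job needs the smallest.

How it is judged:
By the outcome, as a careful person would: the job done as asked, in the order asked, and still so for the second after the job is handed in, with the robot touching nothing.
It also fails if it takes over 72 s, if anything falls off the work surface, if the arm or the gripper's body presses on something with over 40 N, if the wrist force passes 120 N, or if a joint passes its speed limit or range.

## Working session

There is one attempt and no reset: what is moved stays moved. The work goes in short steps, Python scripts to look and compute and a tool call to move; the robot and the scene stay as the last step left them, time stands still between calls to the robot, and variables do not carry over. Pictures are saved under pics/ and viewed, at most 11 in all, crops included, and the job is handed in when it is done.

Besides the shell and the picture viewer there is one more tool, called after "Call:" as name(argument=value, ...) on one line, values as JSON. drive_tool: Moves the arm, as the interface text tells. Shift numbers are shares of 2.5 cm and turn numbers shares of 0.1 rad, none past 1 either way. Its arguments: {"type":"object","properties":{"moves":{"type":"string"},"squeeze":{"type":"number"}},"required":["moves"]}

```bash
mkdir -p pics; ls
python3 - <<'E'
from rig import env,vision
import cv2
for n in("side","top"):
    cv2.imwrite(f"pics/{n}0.png",vision.grab_frame(n)[...,::-1]); c=vision.get_calibration(n); print(n,c)
s=env.state();print(s)
E
```

```text
pics
side {'intrinsics': array([[439.01336139,   0.        , 317.4737682 ],
       [  0.        , 439.01336139, 234.01759607],
       [  0.        ,   0.        ,   1.        ]]), 'origin': array([ 40.01288513, 450.84741573, 500.55331032]), 'attitude': array([[-0.73459273, -0.31646523,  0.60018604],
       [-0.67815226,  0.37109671, -0.63434749],
       [-0.02197814, -0.87300458, -0.48721656]])}
top {'intrinsics': array([[513.75728555,   0.        , 315.70151709],
       [  0.        , 513.75728555, 241.21102764],
       [  0.        ,   0.        ,   1.        ]]), 'origin': array([ 394.95531829,  -89.12346109, 1220.72435533]), 'attitude': array([[ 0.00468385, -0.99035898,  0.13844549],
       [-0.99989327, -0.00272236,  0.0143539 ],
       [-0.01383862, -0.13849795, -0.99026603]])}
{'t': 0.1, 'joint_positions': array([ 8.28533196e+01,  2.05877697e+01,  6.39297028e-01, -1.62021846e-02,
       -7.01340308e+01, -1.65057332e+01]), 'joint_velocities': array([ 0.03479877, -0.20602312,  0.19354026,  0.21347332, -0.09157382,
       -0.06640836]), 'joint_efforts': array([-2.43378447e-03, -5.84161448e+01,  2.93751973e+01,  7.01556087e+00,
        1.01839556e-02, -4.89221293e-05]), 'ee_pos': array([270.67456922, 617.89466319, 225.71831604]), 'tool_rot': array([[ 9.15957512e-01, -4.01275018e-01, -4.43030251e-04],
       [-4.01275233e-01, -9.15956462e-01, -1.39566957e-03],
       [ 1.54250911e-04,  1.45615109e-03, -9.99998928e-01]]), 'force': array([-0.67300391, -0.82245101,  0.56394586]), 'moment': array([-0.02096267, -0.05051594, -0.03906234]), 'gripper_force': 0.0, 'gripper_width': 87.77316571171619}
```

View pics/top0.png

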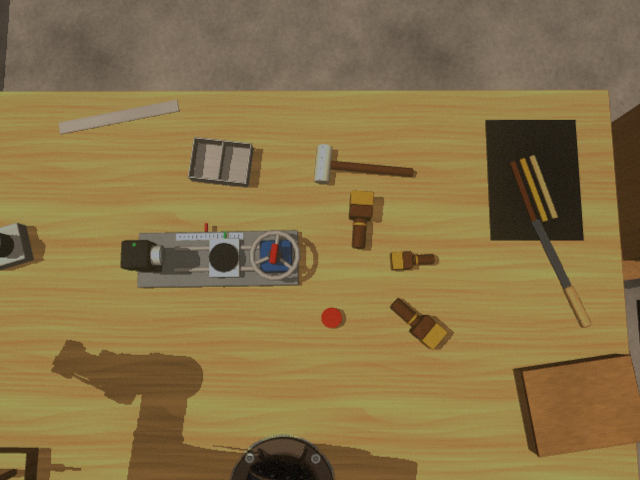

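View pics/side0.png

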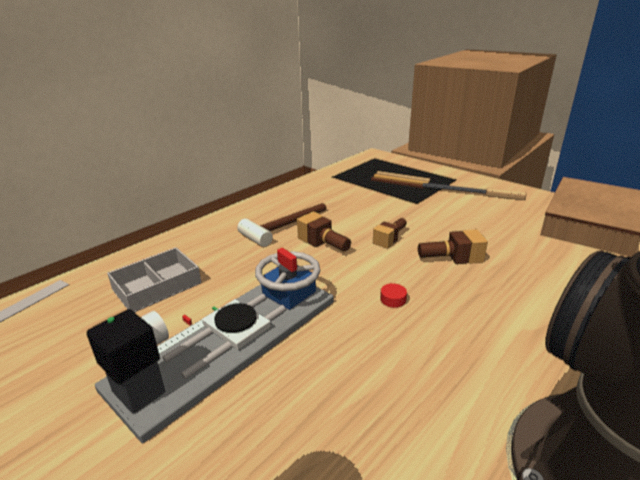

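The candidates are brass-and-wood stamps at top (361,219), (412,260) and (418,323). (412,260) is clearly the smallest, with its handle to the right (-y), so that is my choice. In the side view it is at (389,232). Next I measure it and check it in one crop.

```bash
cat > h.py <<'E'
import numpy as np,cv2
from rig import env,vision
C={n:vision.get_calibration(n) for n in("side","top")}
def ray(n,u,v):
    c=C[n];d=c["attitude"]@np.linalg.solve(c["intrinsics"],[u,v,1.]);return c["origin"],d
def onz(n,u,v,z):
    o,d=ray(n,u,v);return o+d*(z-o[2])/d[2]
def tri(a,b):
    A=[];y=[]
    for n,p in(("side",a),("top",b)):
        o,d=ray(n,*p);d=d/np.linalg.norm(d);P=np.eye(3)-np.outer(d,d);A.append(P);y.append(P@o)
    x=np.linalg.lstsq(np.vstack(A),np.hstack(y),rcond=None)[0]
    return x
def proj(n,p):
    c=C[n];q=c["intrinsics"]@(c["attitude"].T@(np.array(p,float)-c["origin"]));return q[:2]/q[2]
def blobs(im,lo,hi,box,amin=8):
    "HSV mask blobs in box (u0,v0,u1,v1): list of (area,centroid,minAreaRect)"
    h=cv2.cvtColor(im,cv2.COLOR_RGB2HSV);m=cv2.inRange(h,lo,hi);k=np.zeros_like(m);u0,v0,u1,v1=box;k[v0:v1,u0:u1]=m[v0:v1,u0:u1]
    n,l,s,c=cv2.connectedComponentsWithStats(k)
    return [(int(s[i,4]),c[i].round(1),cv2.minAreaRect(np.argwhere(l==i)[:,::-1].astype(np.float32))) for i in range(1,n) if s[i,4]>=amin]
E
python3 - <<'E'
from h import *
np.set_printoptions(precision=1,suppress=True)
t=cv2.imread("pics/top0.png")[...,::-1].copy();s=cv2.imread("pics/side0.png")[...,::-1].copy()
a=cv2.resize(t[225:295,380:450],(400,400),interpolation=2);b=cv2.resize(s[205:255,360:410],(400,400),interpolation=2)
c=cv2.resize(t[215:300,120:310],(800,358),interpolation=2)
cv2.imwrite("pics/crop.png",np.vstack([np.hstack([a,b])[50:290],c])[...,::-1])
R=((0,150,80),(8,255,255));G=((45,80,40),(85,255,255));Bk=((0,0,0),(180,255,45))
print("red");[print(x) for x in blobs(t,*R,(120,200,345,335))];print("green");[print(x) for x in blobs(t,*G,(170,215,310,300),3)]
print("redS");[print(x) for x in blobs(s,*R,(170,240,420,330))];print("greenS");[print(x) for x in blobs(s,*G,(170,280,300,330),3)]
print("plate",blobs(t,*Bk,(205,235,245,280),100),blobs(s,*Bk,(205,295,265,340),100))
print("stampdark");[print(x) for x in blobs(t,(0,80,0),(20,255,110),(385,245,440,275))]
h=cv2.cvtColor(t,cv2.COLOR_RGB2HSV);print(h[260,385:440:2].tolist())
E
```

```text
red
(25, array([205.9, 227. ]), ((206.0, 227.0), (8.0, 2.0), 90.0))
(128, array([273.2, 253.4]), ((273.1600036621094, 253.37997436523438), (6.646804332733154, 19.374725341796875), 8.130102157592773))
(317, array([331.1, 317.3]), ((331.25, 317.25), (19.091880798339844, 19.798988342285156), 45.0))
green
(12, array([224.5, 234.5]), ((224.5, 234.5), (5.0, 1.0), 90.0))
redS
(300, array([286.8, 259. ]), ((286.7500305175781, 258.7500305175781), (26.16295051574707, 14.142135620117188), 45.0))
(525, array([393.2, 294.7]), ((393.5, 295.0), (24.0, 25.0), 90.0))
(50, array([186.5, 319.2]), ((186.75, 319.2500305175781), (11.31370735168457, 4.949747085571289), 45.0))
greenS
(12, array([214.2, 308.1]), ((214.0, 308.0), (2.0, 4.0), 90.0))
plate [] [(888, array([235.2, 317.8]), ((235.05384826660156, 317.9307861328125), (26.667465209960938, 40.0632209777832), 82.87498474121094))]
stampdark
(456, array([414. , 260.1]), ((413.2399597167969, 259.17999267578125), (18.52619743347168, 46.81047439575195), 81.8698959350586))
[[22, 133, 161], [22, 134, 162], [22, 136, 159], [19, 185, 91], [20, 189, 159], [21, 184, 162], [21, 182, 160], [21, 189, 158], [21, 190, 160], [16, 186, 104], [13, 181, 90], [14, 174, 91], [13, 172, 95], [13, 177, 91], [16, 205, 77], [14, 170, 87], [20, 185, 146], [14, 185, 84], [13, 164, 87], [15, 193, 82], [14, 197, 83], [13, 167, 84], [13, 163, 86], [14, 182, 84], [14, 182, 84], [17, 153, 108], [18, 153, 108], [20, 140, 151]]
```

View pics/crop.png

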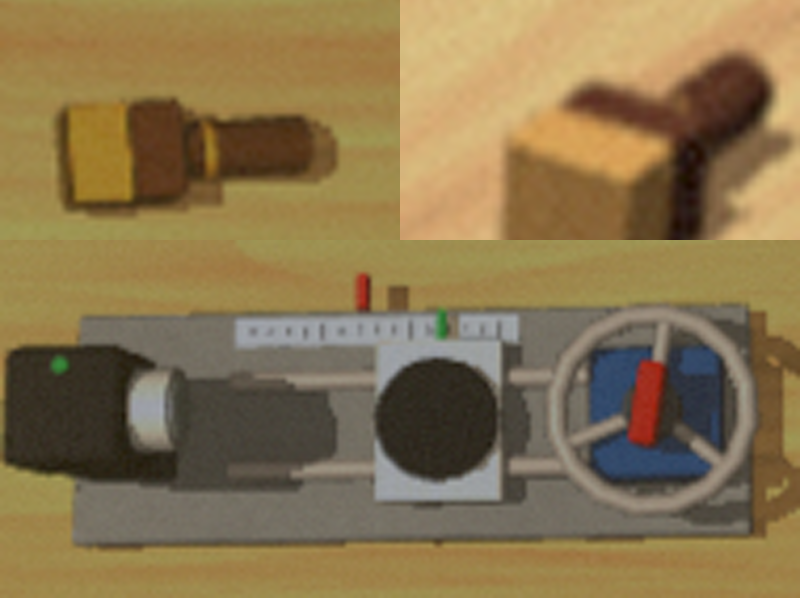

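The crop confirms the small stamp lying on a square side: brass foot from about u 391.7 to 403.3, block end at 412, handle end at about 434, axis at v 260. The slide runs almost along world y, with the clip at (206,227), the green pointer at (224.5,234), the plate at about (224,257) and the grip bar at (273,253). Now to convert these into positions.

Run:
```python
from h import *
np.set_printoptions(precision=1,suppress=True)
t=lambda x,y:(120+x*190/800,215+(y-240)*85/358)
k=lambda x,y:(380+x*7/40,225+(y+50)*7/40)
print("foot top corners",*[onz("top",*k(*p),40) for p in((67,103),(67,202),(183,98),(183,199))])
print("handle ctr near/end z20",onz("top",*k(205,149),20),onz("top",*k(310,147),20), "sideedges z20",onz("top",*k(260,118),20),onz("top",*k(260,178),20))
q=lambda x,y:(360+(x-400)/8,205+(y+50)/8)
print("side: foot top corners z40",*[onz("side",*q(*p),40) for p in((510,145),(628,185))])
print("base corners",*[onz("top",*t(*p),18) for p in((82,317),(748,305),(750,535),(73,545))])
print("plate top",onz("top",*t(438,419),44),"side",onz("side",235.2,317.8,44), tri((235.2,317.8),t(438,419)))
print("wheel rim ctr z70",onz("top",*t(652,410),73))
print("bar top z106",onz("top",*t(648,404),106),"ends",onz("top",*t(653,362),106),onz("top",*t(641,446),106))
print("bar tri",tri((286.8,259),(273.2,253.4)))
print("clip",tri((186.5,319.2),(205.9,227)),onz("top",*t(363,277),30),onz("top",205.9,227,30))
print("pointer tri",tri((214.2,308.1),(224.5,234.5)))
for z in(20,35):print(z,onz("top",224.5,234.5,z),onz("side",214.2,308.1,z))
print("red tin",onz("top",331.1,317.3,22),"mallet head",onz("top",323,163,38),onz("top",412,173,11),"bigstamp handle end",onz("top",359,247,25),"stamp3",onz("top",393,302,25),onz("top",440,340,45),"cam",onz("top",*t(185,410),90))
```

```text
foot top corners [ 535.9 -247.7   40. ] [ 495.8 -247.1   40. ] [ 538.1 -294.5   40. ] [ 497.2 -293.6   40. ]
handle ctr near/end z20 [ 519.5 -306.5   20. ] [ 520.4 -349.5   20. ] sideedges z20 [ 532.3 -329.3   20. ] [ 507.6 -328.7   20. ]
side: foot top corners z40 [ 527.9 -243.8   40. ] [ 490.8 -246.1   40. ]
base corners [581. 348.  18.] [588.8 -28.7  18. ] [459.6 -31.1  18. ] [452.5 346.3  18. ]
plate top [520.9 139.4  44. ] side [516.1 144.2  44. ] [521.6 140.5  38.7]
wheel rim ctr z70 [523.   19.3  73. ]
bar top z106 [522.5  18.3 106. ] ends [544.5  16.  106. ] [500.6  21.6 106. ]
bar tri [524.2  20.2  92.5]
clip [595.  187.8  25. ] [602.2 186.6  30. ] [594.5 187.1  30. ]
pointer tri [577.  142.8  30.6]
20 [578.3 144.6  20. ] [589.5 136.1  20. ]
35 [576.  141.6  35. ] [572.3 145.9  35. ]
red tin [ 385.4 -108.1   22. ] mallet head [747.9 -88.4  38. ] [ 731.1 -303.5   11. ] bigstamp handle end [ 548.7 -173.3   25. ] stamp3 [ 421.  -250.8   25. ] [ 336.4 -352.    45. ] cam [520.3 264.5  90. ]
```

```bash
cat >> h.py <<'E'
from scipy.spatial.transform import Rotation as Ro
DOWN=np.array([[0,-1,0],[-1,0,0],[0,0,-1.]])  # x_tool=-y, y_tool=-x
def yaw(a):return Ro.from_euler('z',a,degrees=True).as_matrix()
def need(p=None,R=None,P0=None,R0=None):
    "units of shift (25mm) in present tool axes; units of turn (0.1rad)"
    s=env.state();P0=s["ee_pos"] if P0 is None else P0;R0=s["tool_rot"] if R0 is None else R0
    o=[]
    if p is not None:o.append((R0.T@(np.array(p)-P0)/25).round(2))
    if R is not None:o.append((Ro.from_matrix(R0.T@R).as_rotvec()/.1).round(2))
    return o
def stat():
    s=env.state();print(s["t"],s["ee_pos"].round(1),s["tool_rot"].round(3).tolist(),s["joint_positions"].round(0),s["force"].round(1),s["gripper_width"],s["gripper_force"])
E
python3 - <<'E'
from h import *
print(need([480,150,226],yaw(2.4)@DOWN))
R=env.state()["tool_rot"]
print(need([521,-321,120],P0=np.array([480,150,226]),R0=yaw(2.4)@DOWN))
E
```

```text
[array([1.518e+01, 1.378e+01, 1.000e-02]), array([ 1.000e-02, -1.000e-02,  1.116e+01])]
[array([18.89, -0.85,  4.24])]
```

Call:
drive_tool(moves="0.4 0.36 0 0 0 0 1;0.84 0.77 0 0 0 0 1;0.84 0.77 0 0 0 0 1;0.84 0.77 0 0 0 0 1;0.84 0.77 0 0 0 0 1;0.84 0.77 0 0 0 0 1;0.84 0.77 0 0 0 0 1;0.84 0.77 0 0 0 0 1;0.84 0.77 0 0 0 0 1;0.84 0.77 0 0 0 0 1", squeeze=40)

```text
t: 0.93
ee_pos: [380.2, 369.5, 226.4]
tool_rot: [[0.916, -0.401, -0.0], [-0.401, -0.916, -0.0], [-0.0, 0.0, -1.0]]
force: [0.3, 0.7, 0.8]
gripper_width: 87.3
gripper_force: 0.0
```

Call:
drive_tool(moves="0.84 0.77 0 0 0 0 1;0.84 0.77 0 0 0 0 1;0.84 0.77 0 0 0 0 1;0.84 0.77 0 0 0 0 1;0.84 0.77 0 0 0 0 1;0.84 0.77 0 0 0 0 1;0.84 0.77 0 0 0 0 1;0.84 0.77 0 0 0 0 1;0.5 0.4 0 0 0 0 1")

```text
t: 1.68
ee_pos: [479.5, 146.1, 226.5]
tool_rot: [[0.916, -0.402, -0.0], [-0.402, -0.916, -0.0], [-0.0, 0.0, -1.0]]
force: [0.7, 0.5, 0.4]
gripper_width: 87.5
gripper_force: 0.0
```

Call:
drive_tool(moves="0 0 0 0 0 1 1;0 0 0 0 0 1 1;0 0 0 0 0 1 1;0 0 0 0 0 1 1;0 0 0 0 0 1 1;0 0 0 0 0 1 1;0 0 0 0 0 1 1;0 0 0 0 0 1 1;0 0 0 0 0 1 1;0 0 0 0 0 1 1")

```text
t: 2.52
ee_pos: [479.1, 148.3, 226.3]
tool_rot: [[0.152, -0.988, -0.0], [-0.988, -0.152, -0.0], [0.0, 0.001, -1.0]]
force: [0.2, 0.4, 0.6]
gripper_width: 87.1
gripper_force: 0.0
```

Call:
drive_tool(moves="0 0 0 0 0 0.8 1;0 0 0 0 0 0.36 1;0 0 0 0 0 0 1")

```text
t: 2.77
ee_pos: [479.1, 148.3, 226.3]
tool_rot: [[0.04, -0.999, -0.0], [-0.999, -0.04, -0.0], [0.0, 0.0, -1.0]]
force: [1.0, -0.7, -0.0]
gripper_width: 87.3
gripper_force: 0.0
```

Run:
```python
from h import *
stat();print(need([521,-321,120],yaw(2.4)@DOWN))
```

```text
2.7667 [479.1 148.3 226.3] [[0.04, -0.999, -0.0], [-0.999, -0.04, -0.0], [0.0, 0.0, -1.0]] [ 40.   4. -21.  -0. -65. -37.] [ 1.  -0.7 -0. ] 87.26442118242113 0.0
[array([18.82, -0.93,  4.26]), array([ 0.  , -0.  , -0.02])]
```

Call:
drive_tool(moves="0.99 -0.05 0 0 0 0 1;0.99 -0.05 0 0 0 0 1;0.99 -0.05 0 0 0 0 1;0.99 -0.05 0 0 0 0 1;0.99 -0.05 0 0 0 0 1;0.99 -0.05 0 0 0 0 1;0.99 -0.05 0 0 0 0 1;0.99 -0.05 0 0 0 0 1;0.99 -0.05 0 0 0 0 1;0.99 -0.05 0 0 0 0 1")

```text
t: 3.6
ee_pos: [501.9, -99.3, 226.5]
tool_rot: [[0.044, -0.999, -0.0], [-0.999, -0.044, 0.0], [-0.0, 0.0, -1.0]]
force: [0.1, 0.4, -0.1]
gripper_width: 88.0
gripper_force: 0.0
```

Call:
drive_tool(moves="0.99 -0.05 0 0 0 0 1;0.99 -0.05 0 0 0 0 1;0.99 -0.05 0 0 0 0 1;0.99 -0.05 0 0 0 0 1;0.99 -0.05 0 0 0 0 1;0.99 -0.05 0 0 0 0 1;0.99 -0.05 0 0 0 0 1;0.99 -0.05 0 0 0 0 1;0.99 -0.05 0 0 0 0 1;0 0 0 0 0 0 1")

```text
t: 4.43
ee_pos: [522.5, -323.4, 225.7]
tool_rot: [[0.041, -0.999, -0.001], [-0.999, -0.041, -0.0], [0.0, 0.001, -1.0]]
force: [-0.4, 1.1, -0.0]
gripper_width: 87.6
gripper_force: 0.0
```

Call:
drive_tool(moves="0 0 0 0 -0.8 0 1;0 0 0 0 -0.8 0 1;0 0 0 0 -0.8 0 1;0 0 0 0 -0.8 0 1;0 0 0 0 -0.8 0 1;0 0 0 0 -0.8 0 1;0 0 0 0 -0.8 0 1;0 0 0 0 -0.8 0 1;0 0 0 0 -0.8 0 1;0 0 0 0 -0.65 0 0.8")

```text
t: 5.27
ee_pos: [522.6, -320.3, 226.1]
tool_rot: [[0.03, -0.999, -0.03], [-0.703, -0.043, 0.71], [-0.71, -0.001, -0.704]]
force: [0.5, 0.1, -0.2]
gripper_width: 84.8
gripper_force: 0.0
```

Run:
```python
from h import *
stat();R=yaw(2.4)@DOWN@Ro.from_euler('y',-45,degrees=True).as_matrix()
p=np.array([518.5,-319,24])+19*R[:,2];print(p)
print(need(p-90*R[:,2],R),need(p,R))
```

```text
5.2667 [ 522.6 -320.3  226.1] [[0.03, -0.999, -0.03], [-0.703, -0.043, 0.71], [-0.71, -0.001, -0.704]] [ -36.   35.   24.  -35. -108.   37.] [ 0.5  0.1 -0.2] 84.81692099471076 0.0
[ 517.93739938 -305.57675596   10.56497116]
[array([5.69, 0.17, 2.89]), array([0.  , 0.04, 0.01])] [array([5.7 , 0.17, 6.49]), array([0.  , 0.04, 0.01])]
```

Call:
drive_tool(moves="0.81 0.02 0.41 0 0 0 0.8;0.81 0.02 0.41 0 0 0 0.8;0.81 0.02 0.41 0 0 0 0.8;0.81 0.02 0.41 0 0 0 0.8;0.81 0.03 0.41 0 0 0 0.8;0.81 0.03 0.42 0 0 0 0.8;0.84 0.03 0.42 0 0 0 0.8;0 0 0 0 0 0 0.8")

```text
t: 5.93
ee_pos: [518.6, -368.5, 68.9]
tool_rot: [[0.025, -0.999, -0.034], [-0.703, -0.042, 0.71], [-0.711, 0.006, -0.703]]
force: [-0.9, 0.8, -1.8]
gripper_width: 69.9
gripper_force: 0.0
```

Call:
drive_tool(moves="0 0 0.6 0 0 0 0.7;0 0 0.7 0 0 0 0.7;0 0 0.7 0 0 0 0.7;0 0 0.6 0 0 0 0.7;0 0 0.5 0 0 0 0.7;0 0 0.3 0 0 0 0.7;0 0 0.2 0 0 0 0.7;0 0 0 0 0 0 0.7")

```text
t: 6.6
ee_pos: [518.1, -305.5, 10.9]
tool_rot: [[0.03, -0.999, -0.03], [-0.707, -0.043, 0.706], [-0.707, 0.0, -0.707]]
force: [1.7, 0.2, 0.3]
gripper_width: 61.2
gripper_force: 0.0
```

Run:
```python
from h import *
stat()
a=vision.grab_frame("top");b=vision.grab_frame("side")
a=cv2.resize(a[200:320,360:520],(800,600),interpolation=2);b=cv2.resize(b[190:270,350:470],(600,400),interpolation=2)
cv2.imwrite("pics/g1.png",np.hstack([cv2.resize(a,(400,300)),cv2.resize(b,(400,300))])[...,::-1])
```

```text
6.6 [ 518.1 -305.5   10.9] [[0.03, -0.999, -0.03], [-0.707, -0.043, 0.706], [-0.707, 0.0, -0.707]] [-35.  46.  13. -34. -89.  48.] [1.7 0.2 0.3] 61.249709908434504 0.0
```

View pics/g1.png

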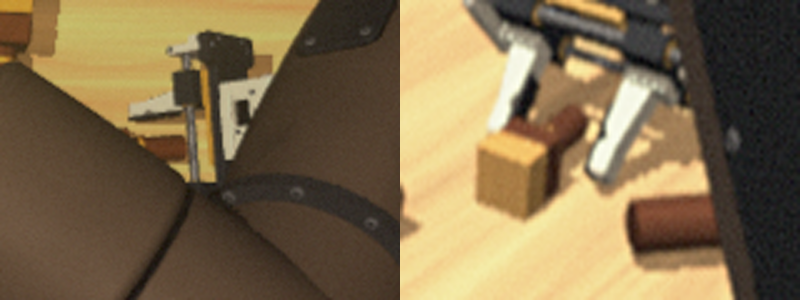

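The fingers straddle the handle (side crop, fingers at about (510,110) and (610,140) either side of it). Close and lift.

Call:
drive_tool(moves="0 0 0 0 0 0 0;0 0 0 0 0 0 0;0 0 0 0 0 0 0;0 0 0 0 0 0 0;0 0 0 0 0 0 0;0 0 0 0 0 0 0", squeeze=50)

```text
t: 7.2
ee_pos: [518.2, -306.5, 11.1]
tool_rot: [[0.03, -0.999, -0.029], [-0.707, -0.042, 0.706], [-0.707, -0.0, -0.708]]
force: [0.8, -0.8, -0.8]
gripper_width: 27.0
gripper_force: 0.3
```

Call:
drive_tool(moves="-0.3 0 -0.3 0 0 0 0;-0.5 0 -0.5 0 0 0 0;-0.6 0 -0.6 0 0 0 0;-0.6 0 -0.6 0 0 0 0;-0.6 0 -0.6 0 0 0 0;-0.6 0 -0.6 0 0 0 0;0 0 0 0 0 0 0")

```text
t: 7.78
ee_pos: [519.6, -308.1, 130.4]
tool_rot: [[0.035, -0.999, -0.026], [-0.711, -0.043, 0.702], [-0.702, -0.006, -0.712]]
force: [0.2, -1.4, -1.4]
gripper_width: 23.0
gripper_force: 49.9
```

Run:
```python
from h import *
stat()
R=yaw(2.4)@DOWN@Ro.from_euler('y',45,degrees=True).as_matrix()
print(need(None,R))
```

```text
7.7833 [ 519.6 -308.1  130.4] [[0.035, -0.999, -0.026], [-0.711, -0.043, 0.702], [-0.702, -0.006, -0.712]] [-36.  38.  17. -34. -98.  43.] [ 0.2 -1.4 -1.4] 22.96536259026183 49.893232583999634
[array([-7.000e-02,  1.564e+01,  1.000e-02])]
```

Call:
drive_tool(moves="0 0 0 0 0.6 0 0;0 0 0 0 0.98 0 0;0 0 0 0 0.98 0 0;0 0 0 0 0.98 0 0;0 0 0 0 0.98 0 0;0 0 0 0 0.98 0 0;0 0 0 0 0.98 0 0;0 0 0 0 0.98 0 0;0 0 0 0 0.98 0 0")

```text
t: 8.53
ee_pos: [518.9, -305.7, 126.0]
tool_rot: [[0.042, -0.999, 0.006], [-0.997, -0.043, -0.063], [0.063, -0.004, -0.998]]
force: [-1.0, -1.4, -3.1]
gripper_width: 22.8
gripper_force: 49.9
```

Call:
drive_tool(moves="0 0 0 0 0.98 0 0;0 0 0 0 0.98 0 0;0 0 0 0 0.98 0 0;0 0 0 0 0.98 0 0;0 0 0 0 0.98 0 0;0 0 0 0 0.98 0 0;0 0 0 0 0.98 0 0;0 0 0 0 0.34 0 0;0 0 0 0 0 0 0")

```text
t: 9.28
ee_pos: [516.8, -306.7, 123.7]
tool_rot: [[0.033, -0.999, 0.026], [-0.722, -0.042, -0.691], [0.692, 0.004, -0.722]]
force: [0.0, 0.0, -3.5]
gripper_width: 23.1
gripper_force: 49.9
```

Run:
```python
from h import *
stat()
R=yaw(2.4)@DOWN@Ro.from_euler('y',45,degrees=True).as_matrix()
print(need([475,-143,125],R))
a=vision.grab_frame("top");b=vision.grab_frame("side")
a=a[190:310,350:510];b=b[130:250,330:490]
cv2.imwrite("pics/g2.png",np.hstack([cv2.resize(a,(400,300),interpolation=2),cv2.resize(b,(400,300),interpolation=2)])[...,::-1])
```

```text
9.2833 [ 516.8 -306.7  123.7] [[0.033, -0.999, 0.026], [-0.722, -0.042, -0.691], [0.692, 0.004, -0.722]] [  2.  17. -53.  71. -47. -62.] [ 0.   0.  -3.5] 23.107418359436757 49.89530146121979
[array([-4.74,  1.4 , -4.61]), array([0.03, 0.22, 0.03])]
```

View pics/g2.png

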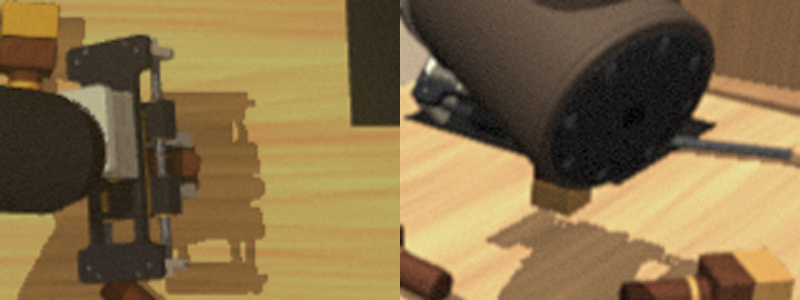

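The stamp hangs foot down (side crop (560,195)), but joint 3 is at -53, near its limit. I'll yaw the tool outward about the vertical before bringing it next to the slide.

Call:
drive_tool(moves="-0.3 0 0.31 0 0.2 0 0;0 0 0 -0.6 0 0.63 0;0 0 0 -0.6 0 0.63 0;0 0 0 -0.6 0 0.63 0;0 0 0 -0.6 0 0.63 0;0 0 0 -0.6 0 0.63 0;0 0 0 -0.6 0 0.63 0;0 0 0 -0.6 0 0.63 0;0 0 0 -0.6 0 0.63 0;0 0 0 -0.6 0 0.63 0")

```text
t: 10.22
ee_pos: [518.7, -306.2, 113.7]
tool_rot: [[-0.494, -0.733, -0.467], [-0.52, 0.68, -0.518], [0.697, -0.013, -0.717]]
force: [1.0, -0.3, -2.6]
gripper_width: 23.1
gripper_force: 49.9
```

Call:
drive_tool(moves="0 0 0 -0.6 0 0.63 0;0 0 0 0 0 0 0")

```text
t: 10.38
ee_pos: [519.6, -307.3, 113.2]
tool_rot: [[-0.54, -0.67, -0.51], [-0.473, 0.742, -0.474], [0.696, -0.015, -0.718]]
force: [1.6, -0.4, -3.0]
gripper_width: 23.1
gripper_force: 49.9
```

Run:
```python
from h import *
stat()
R=yaw(-47.6)@DOWN@Ro.from_euler('y',45,degrees=True).as_matrix()
g=np.array([480,-130,110]);print(need(g+R[:,2]*19,R))
```

```text
10.3833 [ 519.6 -307.3  113.2] [[-0.54, -0.67, -0.51], [-0.473, 0.742, -0.474], [0.696, -0.015, -0.718]] [  3.  35. -16.  27. -77. -67.] [ 1.6 -0.4 -3. ] 23.11322975143402 49.89518165588379
[array([-2.58,  6.33, -1.71]), array([-0.07,  0.15, -0.15])]
```

Call:
drive_tool(moves="-0.32 0.79 -0.21 0 0 0 0;-0.32 0.79 -0.21 0 0 0 0;-0.32 0.79 -0.21 0 0 0 0;-0.32 0.79 -0.21 0 0 0 0;-0.32 0.79 -0.21 0 0 0 0;-0.32 0.79 -0.21 0 0 0 0;-0.32 0.79 -0.21 0 0 0 0;-0.34 0.8 -0.22 0 0 0 0;0 0 0 -0.07 0.15 -0.15 0;0 0 0 0 0 0 0")

```text
t: 11.22
ee_pos: [467.5, -138.2, 96.4]
tool_rot: [[-0.515, -0.682, -0.52], [-0.482, 0.731, -0.482], [0.709, 0.002, -0.705]]
force: [0.1, -0.2, -3.8]
gripper_width: 23.2
gripper_force: 49.9
```

Run:
```python
from h import *
stat()
b=vision.grab_frame("side");a=vision.grab_frame("top")
u,v=proj("side",[480,-130,70]).astype(int);print(u,v,proj("side",[480,-130,37]),proj("side",[480,-130,137]))
b=b[v-60:v+60,u-80:u+80];u,v=proj("top",[480,-130,70]).astype(int);a=a[v-60:v+60,u-80:u+80]
cv2.imwrite("pics/g3.png",np.hstack([cv2.resize(a,(320,240)),cv2.resize(b,(480,360),interpolation=2)[:240*0+360]][1:]+[cv2.copyMakeBorder(cv2.resize(a,(320,240)),0,120,0,0,0)])[...,::-1])
```

```text
11.2167 [ 467.5 -138.2   96.4] [[-0.515, -0.682, -0.52], [-0.482, 0.731, -0.482], [0.709, 0.002, -0.705]] [ 20.  32. -22.  16. -79. -76.] [ 0.1 -0.2 -3.8] 23.217642216693964 49.89731311798096
359 245 [358.83901117 259.53493949] [360.13648212 213.73459206]
```

View pics/g3.png

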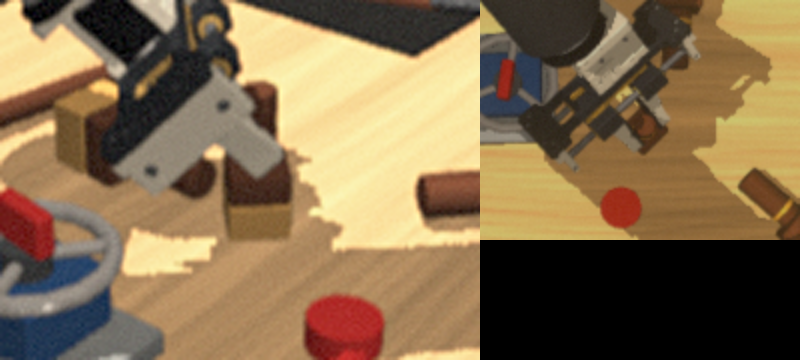

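The stamp is upright in the hand with its foot at crop (258,237), about 35 mm above the bench. Lowering until it touches.

Call:
drive_tool(moves="-0.2 0 0.2 0 0 0 0;-0.25 0 0.25 0 0 0 0;-0.2 0 0.2 0 0 0 0;-0.1 0 0.1 0 0 0 0;-0.05 0 0.05 0 0 0 0;0 0 0 0 0 0 0")

```text
t: 11.82
ee_pos: [466.4, -140.0, 67.4]
tool_rot: [[-0.515, -0.679, -0.523], [-0.478, 0.734, -0.483], [0.712, 0.001, -0.703]]
force: [-0.3, -0.0, -3.1]
gripper_width: 23.3
gripper_force: 49.9
```

Call:
drive_tool(moves="-0.05 0 0.05 0 0 0 0;-0.05 0 0.05 0 0 0 0;0 0 0 0 0 0 0")

```text
t: 12.07
ee_pos: [466.7, -139.7, 64.3]
tool_rot: [[-0.516, -0.679, -0.522], [-0.478, 0.734, -0.483], [0.711, 0.001, -0.703]]
force: [0.6, -0.9, -5.0]
gripper_width: 23.1
gripper_force: 49.9
```

Call:
drive_tool(moves="-0.04 0 0.04 0 0 0 0;-0.04 0 0.04 0 0 0 0;0 0 0 0 0 0 0")

```text
t: 12.32
ee_pos: [466.6, -139.7, 61.5]
tool_rot: [[-0.516, -0.679, -0.522], [-0.478, 0.734, -0.483], [0.711, 0.001, -0.703]]
force: [0.2, 0.7, -3.6]
gripper_width: 23.1
gripper_force: 49.9
```

Call:
drive_tool(moves="-0.04 0 0.04 0 0 0 0;-0.04 0 0.04 0 0 0 0;0 0 0 0 0 0 0")

```text
t: 12.57
ee_pos: [466.5, -139.7, 58.6]
tool_rot: [[-0.516, -0.679, -0.522], [-0.478, 0.734, -0.483], [0.711, 0.001, -0.703]]
force: [0.2, -0.2, -3.1]
gripper_width: 23.3
gripper_force: 49.9
```

Call:
drive_tool(moves="-0.03 0 0.03 0 0 0 0;-0.03 0 0.03 0 0 0 0;0 0 0 0 0 0 0")

```text
t: 12.82
ee_pos: [466.6, -139.9, 57.0]
tool_rot: [[-0.515, -0.68, -0.522], [-0.478, 0.734, -0.483], [0.711, 0.001, -0.703]]
force: [1.1, 0.0, 0.8]
gripper_width: 22.4
gripper_force: 49.9
```

Run:
```python
from h import *
stat()
b=vision.grab_frame("side")
u,v=359,245
cv2.imwrite("pics/g4.png",cv2.resize(b[v-40:v+50,u-60:u+60],(800,600),interpolation=2)[...,::-1])
```

```text
12.8167 [ 466.6 -139.9   57. ] [[-0.515, -0.68, -0.522], [-0.478, 0.734, -0.483], [0.711, 0.001, -0.703]] [ 20.  36. -23.  17. -75. -78.] [1.1 0.  0.8] 22.437350239603603 49.893436431884766
```

Call:
drive_tool(moves="-0.02 0 0.02 0 0 0 0;0 0 0 0 0 0 0", squeeze=10)

```text
t: 13.03
ee_pos: [466.4, -140.1, 56.8]
tool_rot: [[-0.515, -0.68, -0.523], [-0.477, 0.734, -0.484], [0.712, 0.0, -0.702]]
force: [-0.8, -0.3, 5.4]
gripper_width: 23.8
gripper_force: 10.0
```

Call:
drive_tool(moves="0 0 0 0 0 0 0.32;0 0 0 0 0 0 0.4;0 0 0 0 0 0 0.5;0 0 0 0 0 0 0.6;0 0 0 0 0 0 0.6;0 0 0 0 0 0 0.6")

```text
t: 13.53
ee_pos: [466.7, -139.7, 55.9]
tool_rot: [[-0.516, -0.679, -0.522], [-0.478, 0.734, -0.483], [0.711, 0.001, -0.703]]
force: [0.1, -0.3, 0.2]
gripper_width: 51.5
gripper_force: 0.0
```

Call:
drive_tool(moves="0 0 -0.2 0 0 0 0.6;0 0 -0.4 0 0 0 0.6;0 0 -0.7 0 0 0 0.6;0 0 -0.9 0 0 0 0.6;0 0 -0.9 0 0 0 0.6;0 0 -0.9 0 0 0 0.6;0 0 -0.6 0 0 0 0.8;0 0 0 0 0 0 1")

```text
t: 14.2
ee_pos: [529.9, -82.3, 139.3]
tool_rot: [[-0.518, -0.681, -0.517], [-0.48, 0.732, -0.483], [0.708, -0.002, -0.707]]
force: [1.4, -0.5, 0.2]
gripper_width: 61.3
gripper_force: 0.0
```

Run:
```python
from h import *
stat()
b=vision.grab_frame("side");a=vision.grab_frame("top");cv2.imwrite("pics/a5.png",a[...,::-1]);cv2.imwrite("pics/b5.png",b[...,::-1])
u,v=359,245;B=b[v-45:v+45,u-60:u+60];u,v=proj("top",[480,-130,70]).astype(int);print(u,v);A=a[v-45:v+45,u-60:u+60]
cv2.imwrite("pics/g5.png",np.hstack([cv2.resize(i,(400,300),interpolation=2) for i in(A,B)])[...,::-1])
print(need(None,yaw(-45)@DOWN))
```

```text
14.2 [529.9 -82.3 139.3] [[-0.518, -0.681, -0.517], [-0.48, 0.732, -0.483], [0.708, -0.002, -0.707]] [ 23.  35.  -9.  14. -89. -76.] [ 1.4 -0.5  0.2] 61.32682880593551 0.0
341 274
[array([ 0.16, -7.89, -0.36])]
```

View pics/g5.png

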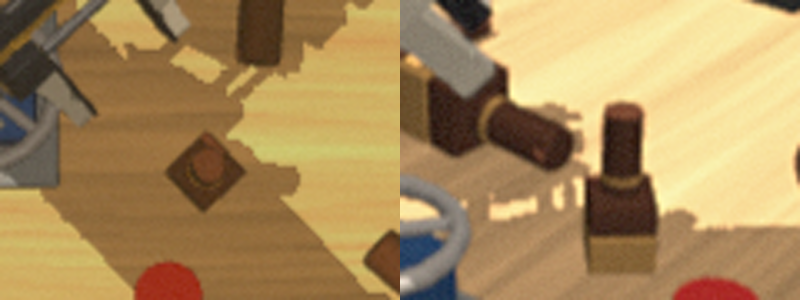

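The stamp stands free on the bench, diagonal in the top view with its block centred at (342.7,280.5) and its handle top at (343.4,278). Next, a tool-down regrasp from above.

Run:
```python
from h import *
np.set_printoptions(precision=1,suppress=True)
print(onz("top",343.4,277.9,100),onz("top",342.65,280.45,47),tri((360-60+0*1+0+ (623-400)*.3-1+0,245-45+107*.3),(343.4,277.9)))
R=yaw(-45)@DOWN; print(need([474,-133,200],R0=R),R.tolist())
```

```text
[ 471.1 -133.6  100. ] [ 468.8 -134.    47. ] [ 470.1 -134.3  100.1]
[array([ 2.9,  0.1, -2.5])] [[-0.7071067811865476, -0.7071067811865475, 0.0], [-0.7071067811865475, 0.7071067811865476, 0.0], [0.0, 0.0, -1.0]]
```

Call:
drive_tool(moves="0 0 0 0 -0.8 0 1;0 0 0 0 -0.8 0 1;0 0 0 0 -0.8 0 1;0 0 0 0 -0.8 0 1;0 0 0 0 -0.8 0 1;0 0 0 0 -0.8 0 1;0 0 0 0 -0.8 0 1;0 0 0 0 -0.8 0 1;0 0 0 0.1 -0.8 -0.2 1;0 0 0 0 -0.69 -0.2 1")

```text
t: 15.13
ee_pos: [525.2, -84.7, 136.7]
tool_rot: [[-0.705, -0.709, 0.006], [-0.709, 0.705, -0.004], [-0.001, -0.007, -1.0]]
force: [-1.2, 0.0, 0.0]
gripper_width: 87.7
gripper_force: 0.0
```

Call:
drive_tool(moves="0 0 0 0 0 0 1")

```text
t: 15.22
ee_pos: [524.2, -85.4, 137.1]
tool_rot: [[-0.706, -0.708, 0.006], [-0.708, 0.706, -0.002], [-0.002, -0.006, -1.0]]
force: [-0.2, 0.2, -0.0]
gripper_width: 87.6
gripper_force: 0.0
```

Run:
```python
from h import *
stat();print(need([471.5,-133.8,140],yaw(-45)@DOWN))
```

```text
15.2167 [524.2 -85.4 137.1] [[-0.706, -0.708, 0.006], [-0.708, 0.706, -0.002], [-0.002, -0.006, -1.0]] [ 12.  11. -25.   0. -53. -57.] [-0.2  0.2 -0. ] 87.5730784048813 0.0
[array([ 2.86,  0.12, -0.12]), array([-0.06,  0.02,  0.01])]
```

Move over the stamp, straighten, lower, and close softly.

Call:
drive_tool(moves="0.7 0.03 -0.04 -0.06 0.02 0 1;0.8 0.03 -0.04 0 0 0 1;0.8 0.03 -0.04 0 0 0 1;0.56 0.03 0 0 0 0 1;0 0 0 0 0 0 1;0 0 0 0 0 0 1")

```text
t: 15.72
ee_pos: [473.4, -133.6, 140.2]
tool_rot: [[-0.706, -0.708, -0.003], [-0.708, 0.706, -0.003], [0.004, -0.0, -1.0]]
force: [-1.1, 0.1, -0.7]
gripper_width: 87.5
gripper_force: 0.0
```

Run:
```python
from h import *
stat();print(need([471.5,-133.8,60],yaw(-45)@DOWN))
```

```text
15.7167 [ 473.4 -133.6  140.2] [[-0.706, -0.708, -0.003], [-0.708, 0.706, -0.003], [0.004, -0.0, -1.0]] [  7.   8. -29.   0. -53. -52.] [-1.1  0.1 -0.7] 87.54180107515785 0.0
[array([0.04, 0.05, 3.21]), array([-0.  , -0.04,  0.01])]
```

Call:
drive_tool(moves="0.04 0.05 0.5 0 -0.04 0 1;0 0 0.7 0 0 0 0.9;0 0 0.8 0 0 0 0.8;0 0 0.7 0 0 0 0.8;0 0 0.4 0 0 0 0.7;0 0 0.1 0 0 0 0.6;0 0 0 0 0 0 0.5;0 0 0 0 0 0 0.4;0 0 0 0 0 0 0.35;0 0 0 0 0 0 0.3", squeeze=15)

```text
t: 16.55
ee_pos: [473.2, -132.6, 61.0]
tool_rot: [[-0.705, -0.709, 0.002], [-0.709, 0.705, -0.0], [-0.001, -0.001, -1.0]]
force: [-0.4, -0.4, 0.7]
gripper_width: 35.8
gripper_force: 0.0
```

Call:
drive_tool(moves="0 0 0 0 0 0 0.2;0 0 0 0 0 0 0;0 0 0 0 0 0 0;0 0 0 0 0 0 0;0 0 0 0 0 0 0", squeeze=25)

```text
t: 16.97
ee_pos: [473.0, -132.7, 60.6]
tool_rot: [[-0.705, -0.709, 0.001], [-0.709, 0.705, -0.0], [-0.001, -0.001, -1.0]]
force: [0.5, 0.3, 3.2]
gripper_width: 23.6
gripper_force: 25.0
```

Run:
```python
from h import *
stat()
```

```text
16.9667 [ 473.  -132.7   60.6] [[-0.705, -0.709, 0.001], [-0.709, 0.705, -0.0], [-0.001, -0.001, -1.0]] [  7.  14. -34.   0. -42. -52.] [0.5 0.3 3.2] 23.627386214247462 24.990693032741547
```

Call:
drive_tool(moves="0 0 -0.2 0 0 0 0;0 0 -0.5 0 0 0 0;0 0 -0.8 0 0 0 0;0 0 -0.9 0 0 0 0;0 0 -0.9 0 0 0 0;0 0 -0.9 0 0 0 0;0 0 -0.9 0 0 0 0;0 0 -0.5 0 0 0 0;0 0 0 0 0 0 0", squeeze=30)

```text
t: 17.72
ee_pos: [473.5, -132.6, 202.8]
tool_rot: [[-0.705, -0.709, 0.004], [-0.709, 0.705, -0.0], [-0.003, -0.003, -1.0]]
force: [0.4, -0.1, -3.5]
gripper_width: 23.9
gripper_force: 30.0
```

Call:
drive_tool(moves="0 0 0 0 0 -0.6 0;0 0 0 0 0 -0.9 0;0 0 0 0 0 -0.9 0;0 0 0 0 0 -0.9 0;0 0 0 0 0 -0.9 0;0 0 0 0 0 -0.9 0;0 0 0 0 0 -0.9 0;0 0 0 0 0 -0.9 0;0 0 0 0 0 -0.9 0;0 0 0 0 0 -0.27 0")

```text
t: 18.55
ee_pos: [471.2, -132.5, 198.4]
tool_rot: [[0.029, -1.0, -0.003], [-1.0, -0.029, 0.0], [-0.0, 0.003, -1.0]]
force: [1.2, -0.7, -3.0]
gripper_width: 23.8
gripper_force: 30.0
```

Call:
drive_tool(moves="0 0 0 0 0 0 0")

```text
t: 18.63
ee_pos: [471.3, -132.5, 198.5]
tool_rot: [[0.025, -1.0, -0.003], [-1.0, -0.025, 0.0], [-0.0, 0.003, -1.0]]
force: [-0.6, 1.0, -4.3]
gripper_width: 23.9
gripper_force: 30.0
```

Run:
```python
from h import *
stat();print(need([521.5,140,200],yaw(1.2)@DOWN))
```

```text
18.6333 [ 471.3 -132.5  198.5] [[0.025, -1.0, -0.003], [-1.0, -0.025, 0.0], [-0.0, 0.003, -1.0]] [  7.   4. -24.  -0. -62.  -6.] [-0.6  1.  -4.3] 23.887736336717275 29.97968852519989
[array([-10.85,  -2.28,  -0.06]), array([0.03, 0.  , 0.04])]
```

Call:
drive_tool(moves="-0.5 -0.1 0 0.03 0 0 0;-0.95 -0.2 0 0 0 0 0;-0.95 -0.2 0 0 0 0 0;-0.95 -0.2 0 0 0 0 0;-0.95 -0.2 0 0 0 0 0;-0.95 -0.2 0 0 0 0 0;-0.95 -0.2 0 0 0 0 0;-0.95 -0.2 0 0 0 0 0;-0.95 -0.2 0 0 0 0 0;-0.95 -0.2 0 0 0 0 0")

```text
t: 19.47
ee_pos: [513.8, 95.7, 199.1]
tool_rot: [[0.022, -1.0, 0.001], [-1.0, -0.022, -0.001], [0.001, -0.001, -1.0]]
force: [0.7, -0.1, -3.6]
gripper_width: 23.7
gripper_force: 30.0
```

Call:
drive_tool(moves="-0.9 -0.2 0 0 0 0 0;-0.7 -0.15 0 0 0 0 0;-0.2 -0.03 0 0 0 0 0;0 0 0.5 0 0 0 0;0 0 0.8 0 0 0 0;0 0 0.8 0 0 0 0;0 0 0.6 0 0 0 0;0 0 0.3 0 0 0 0;0 0 0 0 0 0 0")

```text
t: 20.22
ee_pos: [521.6, 138.8, 122.9]
tool_rot: [[0.023, -1.0, -0.001], [-1.0, -0.023, -0.002], [0.002, 0.001, -1.0]]
force: [-0.2, -0.2, -3.0]
gripper_width: 23.7
gripper_force: 30.0
```

Run:
```python
from h import *
stat();print(need([521.5,140,107],yaw(1.2)@DOWN))
b=vision.grab_frame("side");a=vision.grab_frame("top")
u,v=proj("side",[520,140,60]).astype(int);print(u,v);B=b[v-45:v+45,u-60:u+60];u,v=proj("top",[520,140,60]).astype(int);print(u,v);A=a[v-45:v+45,u-60:u+60]
cv2.imwrite("pics/g6.png",np.hstack([cv2.resize(i,(400,300),interpolation=2) for i in(A,B)])[...,::-1])
```

```text
20.2167 [521.6 138.8 122.9] [[0.023, -1.0, -0.001], [-1.0, -0.023, -0.002], [0.002, 0.001, -1.0]] [ 36.  13. -24.   0. -52. -35.] [-0.2 -0.2 -3. ] 23.712550168215486 29.980791807174683
[array([-0.05,  0.  ,  0.64]), array([ 0.01, -0.02,  0.02])]
234 307
222 257
```

View pics/g6.png

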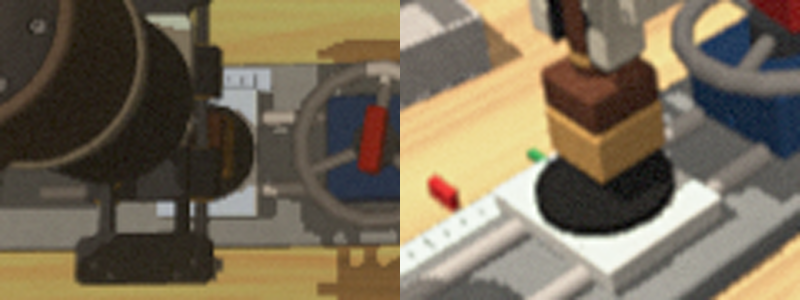

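Run:
```python
from h import *
f=lambda p:(proj("side",p)-[174,262])*10/3+[400,0]
print(f([521.6,138.8,62.3]),f([521.6,138.8,44]),*[f([521.6+a,138.8+b,62.3]) for a,b in((-20,-20),(-20,20),(20,20),(20,-20))],f([531.6,138.8,44]),f([521.6,148.8,44]))
```

```text
[601.40456967 145.69092762] [605.71353716 175.64216714] [660.64157256 143.17779501] [593.73461555 184.19734107] [542.05190304 148.20896728] [608.55225283 109.80653527] [592.97412283 166.91304098] [589.1398246  185.79230861]
```

Side crop: the foot's front corner is at (603,182) above the plate, whose ellipse is centred at about (604,184). The stamp sits about 4 mm short in y. Correcting that, then lowering gently.

Call:
drive_tool(moves="-0.16 0 0.2 0 0 0 0;0 0 0.2 0 0 0 0;0 0 0.15 0 0 0 0;0 0 0.08 0 0 0 0;0 0 0 0 0 0 0")

```text
t: 20.73
ee_pos: [522.8, 143.8, 109.0]
tool_rot: [[0.024, -1.0, 0.003], [-1.0, -0.024, -0.0], [0.001, -0.002, -1.0]]
force: [-0.2, -0.9, -3.8]
gripper_width: 23.2
gripper_force: 30.0
```

Call:
drive_tool(moves="0 0 0.04 0 0 0 0;0 0 0.04 0 0 0 0;0 0 0 0 0 0 0")

```text
t: 20.98
ee_pos: [523.2, 143.9, 107.5]
tool_rot: [[0.024, -1.0, 0.003], [-1.0, -0.024, -0.0], [0.0, -0.003, -1.0]]
force: [-0.0, -0.2, -3.6]
gripper_width: 23.3
gripper_force: 30.0
```

Run:
```python
from h import *
stat()
```

```text
20.9833 [523.2 143.9 107.5] [[0.024, -1.0, 0.003], [-1.0, -0.024, -0.0], [0.0, -0.003, -1.0]] [ 36.  14. -25.   0. -50. -35.] [-0.  -0.2 -3.6] 23.31199192483221 29.980525374412537
```

Call:
drive_tool(moves="0.04 0.05 0.04 0 0 0 0;0 0 0.04 0 0 0 0;0 0 0 0 0 0 0")

```text
t: 21.23
ee_pos: [521.7, 142.7, 105.4]
tool_rot: [[0.024, -1.0, 0.003], [-1.0, -0.024, -0.0], [0.0, -0.003, -1.0]]
force: [0.7, 0.3, -3.9]
gripper_width: 24.0
gripper_force: 30.0
```

Call:
drive_tool(moves="0 0 0.03 0 0 0 0;0 0 0.03 0 0 0 0;0 0 0 0 0 0 0")

```text
t: 21.48
ee_pos: [522.2, 142.9, 104.6]
tool_rot: [[0.024, -1.0, 0.004], [-1.0, -0.024, -0.0], [0.0, -0.004, -1.0]]
force: [-1.9, -0.4, 3.0]
gripper_width: 23.6
gripper_force: 30.0
```

Call:
drive_tool(moves="0 0 0 0 0 0 0;0 0 0 0 0 0 0", squeeze=6)

```text
t: 21.65
ee_pos: [522.4, 142.9, 104.6]
tool_rot: [[0.024, -1.0, 0.004], [-1.0, -0.024, 0.0], [-0.0, -0.004, -1.0]]
force: [0.2, -1.2, 2.4]
gripper_width: 23.6
gripper_force: 6.0
```

Call:
drive_tool(moves="0 0 0 0 0 0 0.32;0 0 0 0 0 0 0.4;0 0 0 0 0 0 0.5;0 0 0 0 0 0 0.6;0 0 0 0 0 0 0.7;0 0 0 0 0 0 0.7;0 0 0 0 0 0 0.7")

```text
t: 22.23
ee_pos: [521.9, 142.9, 104.0]
tool_rot: [[0.024, -1.0, 0.003], [-1.0, -0.024, -0.0], [0.0, -0.003, -1.0]]
force: [1.1, -0.6, -0.5]
gripper_width: 59.5
gripper_force: 0.0
```

Call:
drive_tool(moves="0 0 -0.3 0 0 0 0.7;0 0 -0.6 0 0 0 0.7;0 0 -0.8 0 0 0 0.7;0 0 -0.9 0 0 0 0.7;0 0 -0.9 0 0 0 0.7;0 0 -0.5 0 0 0 0.7;0.5 0 0 0 0 0 0.7;0.9 0 0 0 0 0 0.7;0.9 0 0 0 0 0 0.7;0.9 0 0 0 0 0 0.7")

```text
t: 23.07
ee_pos: [523.0, 61.8, 204.0]
tool_rot: [[0.025, -1.0, 0.003], [-1.0, -0.025, -0.0], [0.0, -0.003, -1.0]]
force: [0.3, 0.2, -0.6]
gripper_width: 61.6
gripper_force: 0.0
```

Call:
drive_tool(moves="0.9 0 0 0 0 0 0.7;0.6 0 0 0 0 0 0.7;0.1 0 0 0 0 0 0.7;0 0 0 0 0 0 0.7")

```text
t: 23.4
ee_pos: [524.1, 21.8, 203.9]
tool_rot: [[0.022, -1.0, 0.003], [-1.0, -0.022, -0.0], [0.0, -0.003, -1.0]]
force: [-0.0, 0.0, -0.1]
gripper_width: 61.4
gripper_force: 0.0
```

Run:
```python
from h import *
stat()
b=vision.grab_frame("side");a=vision.grab_frame("top")
A=a[212:302,142:322];B=b[225:345,150:330]
cv2.imwrite("pics/g7.png",np.vstack([cv2.resize(A,(600,300),interpolation=2),cv2.resize(B,(450,300),interpolation=2)] if 0 else [cv2.resize(A,(600,300),interpolation=2),cv2.copyMakeBorder(cv2.resize(B,(450,300),interpolation=2),0,0,0,150,0)])[...,::-1])
```

```text
23.4 [524.1  21.8 203.9] [[0.022, -1.0, 0.003], [-1.0, -0.022, -0.0], [0.0, -0.003, -1.0]] [ 24.   7. -20.   0. -62. -23.] [-0.   0.  -0.1] 61.41964885772115 0.0
```

View pics/g7.png

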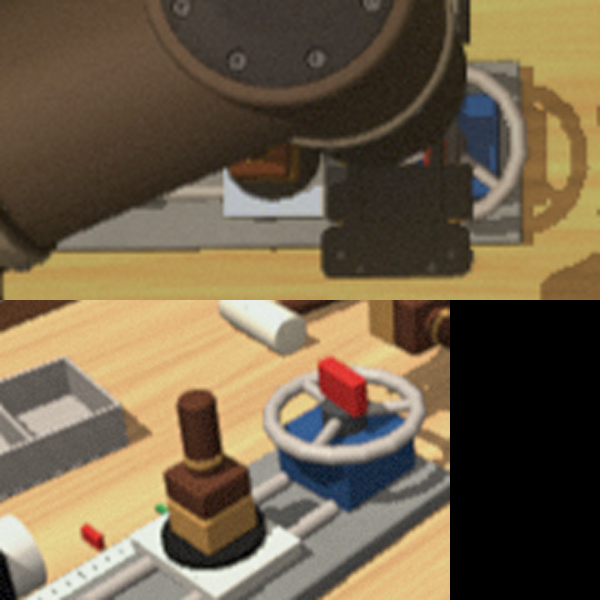

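The stamp stands in the middle of the plate (side crop (210,530), ellipse about (214,530)), and the bar is free to take. Turn the tool 81° counter-clockwise so the fingers close across the bar, and move over it.

Call:
drive_tool(moves="0 0 0 0 0 -0.6 0.7;0 0 0 0 0 -0.97 0.7;0 0 0 0 0 -0.97 0.7;0 0 0 0 0 -0.97 0.7;0 0 0 0 0 -0.97 0.7;0 0 0 0 0 -0.97 0.7;0 0 0 0 0 -0.97 0.7;0 0 0 0 0 -0.97 0.7;0 0 0 0 0 -0.97 0.7;0 0 0 0 0 -0.97 0.7")

```text
t: 24.33
ee_pos: [524.5, 23.9, 203.9]
tool_rot: [[0.821, -0.571, 0.003], [-0.571, -0.821, -0.0], [0.003, -0.002, -1.0]]
force: [0.5, -1.1, 0.3]
gripper_width: 61.7
gripper_force: 0.0
```

Call:
drive_tool(moves="0 0 0 0 0 -0.97 0.6;0 0 0 0 0 -0.97 0.6;0 0 0 0 0 -0.97 0.6;0 0 0 0 0 -0.97 0.6;0 0 0 0 0 -0.97 0.6;0 0 0 0 0 0 0.6")

```text
t: 24.83
ee_pos: [524.4, 23.8, 203.9]
tool_rot: [[0.992, -0.123, 0.003], [-0.123, -0.992, -0.0], [0.003, -0.0, -1.0]]
force: [-0.7, -0.6, 0.2]
gripper_width: 52.3
gripper_force: 0.0
```

Run:
```python
from h import *
stat();print(need([523.5,19.5,82],yaw(82.7-1.0+1)@DOWN))
b=vision.grab_frame("side");a=vision.grab_frame("top")
R=((0,150,80),(8,255,255));G=((45,80,40),(85,255,255))
print(blobs(b,*R,(250,235,330,290)),blobs(a,*R,(240,235,310,290)))
```

```text
24.8333 [524.4  23.8 203.9] [[0.992, -0.123, 0.003], [-0.123, -0.992, -0.0], [0.003, -0.0, -1.0]] [ 24.   7. -20.   0. -62.  59.] [-0.7 -0.6  0.2] 52.343036539841144 0.0
[array([-0.03,  0.18,  4.88]), array([-0.  , -0.03,  0.04])]
[(300, array([286.7, 259.1]), ((286.7432556152344, 258.95947265625), (26.2719669342041, 14.647202491760254), 35.53767776489258))] []
```

Call:
drive_tool(moves="-0.03 0.18 0.5 0 -0.03 0.04 0.6;0 0 0.8 0 0 0 0.6;0 0 0.9 0 0 0 0.6;0 0 0.9 0 0 0 0.6;0 0 0.8 0 0 0 0.6;0 0 0.6 0 0 0 0.6;0 0 0.3 0 0 0 0.6;0 0 0.08 0 0 0 0.5;0 0 0 0 0 0 0.4;0 0 0 0 0 0 0.3", squeeze=25)

```text
t: 25.77
ee_pos: [523.9, 18.9, 82.9]
tool_rot: [[0.991, -0.133, 0.002], [-0.133, -0.991, 0.001], [0.001, -0.001, -1.0]]
force: [0.1, -0.8, 0.1]
gripper_width: 38.4
gripper_force: 0.0
```

Call:
drive_tool(moves="0 0 0 0 0 0 0.2;0 0 0 0 0 0 0;0 0 0 0 0 0 0;0 0 0 0 0 0 0;0 0 0 0 0 0 0")

```text
t: 26.18
ee_pos: [523.6, 18.9, 82.6]
tool_rot: [[0.991, -0.132, 0.001], [-0.132, -0.991, 0.001], [0.001, -0.001, -1.0]]
force: [-1.1, 1.8, 3.9]
gripper_width: 14.0
gripper_force: 25.0
```

Run:
```python
from h import *
stat();print(env.state()["moment"])
```

```text
26.1833 [523.6  18.9  82.6] [[0.991, -0.132, 0.001], [-0.132, -0.991, 0.001], [0.001, -0.001, -1.0]] [ 24.  15. -29.  -0. -46.  59.] [-1.1  1.8  3.9] 14.02631742479986 25.000576078891754
[0.89179848 0.60630866 0.00943319]
```

Bar gripped (14.0 mm). Cranking clockwise.

Call:
drive_tool(moves="0 0 0 0 0 0.3 0;0 0 0 0 0 0.7 0;0 0 0 0 0 0.9 0;0 0 0 0 0 0.9 0;0 0 0 0 0 0.9 0;0 0 0 0 0 0.9 0;0 0 0 0 0 0.9 0;0 0 0 0 0 0.9 0;0 0 0 0 0 0.6 0;0 0 0 0 0 0 0", squeeze=35)

```text
t: 27.02
ee_pos: [524.4, 20.4, 82.6]
tool_rot: [[0.67, -0.742, 0.003], [-0.742, -0.67, 0.003], [-0.0, -0.004, -1.0]]
force: [-0.9, 10.0, 3.5]
gripper_width: 13.8
gripper_force: 35.0
```

Run:
```python
from h import *
stat();print(env.state()["moment"])
b=vision.grab_frame("side")
R=((0,150,80),(8,255,255));G=((45,80,40),(85,255,255))
print([x[:2] for x in blobs(b,*R,(150,295,210,340))],[x[:2] for x in blobs(b,*G,(160,280,300,340),3)])
```

```text
27.0167 [524.4  20.4  82.6] [[0.67, -0.742, 0.003], [-0.742, -0.67, 0.003], [-0.0, -0.004, -1.0]] [ 24.  15. -29.  -0. -46.  19.] [-0.9 10.   3.5] 13.847115972801019 35.01368165016174
[ 3.39820092  0.41589363 -0.09173659]
[(51, array([186.6, 319.3]))] [(10, array([210.5, 310. ]))]
```

Call:
drive_tool(moves="-0.04 -0.04 0 0 0 0.3 0;0 0 0 0 0 0.7 0;0 0 0 0 0 0.9 0;0 0 0 0 0 0.9 0;0 0 0 0 0 0.9 0;0 0 0 0 0 0.9 0;0 0 0 0 0 0.9 0;0 0 0 0 0 0.9 0;0 0 0 0 0 0.9 0;0 0 0 0 0 0.6 0")

```text
t: 27.9
ee_pos: [526.2, 21.1, 82.7]
tool_rot: [[-0.056, -0.998, 0.006], [-0.998, 0.056, 0.002], [-0.002, -0.005, -1.0]]
force: [8.3, 2.3, -5.5]
gripper_width: 13.6
gripper_force: 35.0
```

Run:
```python
from h import *
stat()
```

```text
27.9 [526.2  21.1  82.7] [[-0.056, -0.998, 0.006], [-0.998, 0.056, 0.002], [-0.002, -0.005, -1.0]] [ 24.  15. -29.   0. -46. -27.] [ 8.3  2.3 -5.5] 13.600179579815098 35.01543939113617
```

Call:
drive_tool(moves="0 -0.05 0 0 0 0.6 0;0 0 0 0 0 0.9 0;0 0 0 0 0 0.9 0;0 0 0 0 0 0.9 0;0 0 0 0 0 0.9 0;0 0 0 0 0 0.9 0;0 0 0 0 0 0.9 0;0 0 0 0 0 0.9 0;0 0 0 0 0 0.9 0;0 0 0 0 0 0.6 0")

```text
t: 28.73
ee_pos: [528.0, 20.3, 82.7]
tool_rot: [[-0.78, -0.625, 0.006], [-0.625, 0.78, 0.001], [-0.005, -0.003, -1.0]]
force: [13.9, -5.2, -9.2]
gripper_width: 13.2
gripper_force: 35.0
```

Run:
```python
from h import *
stat()
```

```text
28.7333 [528.   20.3  82.7] [[-0.78, -0.625, 0.006], [-0.625, 0.78, 0.001], [-0.005, -0.003, -1.0]] [ 24.  15. -29.   0. -46. -75.] [13.9 -5.2 -9.2] 13.205117364379417 35.0085112452507
```

Call:
drive_tool(moves="-0.08 -0.06 0 0 0 0.6 0;0 0 0 0 0 0.9 0;0 0 0 0 0 0.9 0;0 0 0 0 0 0.9 0;0 0 0 0 0 0.9 0;0 0 0 0 0 0.9 0;0 0 0 0 0 0.9 0;0 0 0 0 0 0.9 0;0 0 0 0 0 0.9 0;0 0 0 0 0 0.9 0")

```text
t: 29.57
ee_pos: [528.5, 18.3, 82.6]
tool_rot: [[-0.981, 0.193, 0.002], [0.193, 0.981, -0.002], [-0.003, -0.002, -1.0]]
force: [7.9, -13.7, -2.4]
gripper_width: 13.7
gripper_force: 35.0
```

Call:
drive_tool(moves="0 0 0 0 0 0.9 0;0 0 0 0 0 0.9 0;0 0 0 0 0 0.9 0;0 0 0 0 0 0.9 0;0 0 0 0 0 0.5 0;0 0 0 0 0 0.2 0;0 0 0 0 0 0 0")

```text
t: 30.15
ee_pos: [528.1, 17.3, 82.6]
tool_rot: [[-0.813, 0.583, 0.001], [0.583, 0.813, -0.003], [-0.003, -0.002, -1.0]]
force: [8.6, -17.9, -1.1]
gripper_width: 13.9
gripper_force: 35.0
```

Run:
```python
from h import *
np.set_printoptions(precision=1,suppress=True)
stat()
b=vision.grab_frame("side");cv2.imwrite("pics/b8.png",b[...,::-1])
R=((0,150,80),(8,255,255));G=((45,80,40),(85,255,255))
r=[x[:2] for x in blobs(b,*R,(150,295,210,340))];g=[x[:2] for x in blobs(b,*G,(160,280,300,340),3)];print(r,g)
for p in((214.2,308.1),(210.5,310.),g[0][1] if g else (0,0)):print(onz("side",*p,30.6))
print(onz("side",*r[0][1],24))
```

```text
30.15 [528.1  17.3  82.6] [[-0.813, 0.583, 0.001], [0.583, 0.813, -0.003], [-0.003, -0.002, -1.0]] [  23.   15.  -29.    0.  -46. -149.] [  8.6 -17.9  -1.1] 13.942175240578244 34.999287128448486
[(50, array([186.5, 319.2]))] [(11, array([195.8, 318.5]))]
[577.3 143.1  30.6]
[577.9 150.2  30.6]
[577.8 179.4  30.6]
[595.7 186.9  24. ]
```

The pointer has advanced 36.3 mm, matching the 3.63 rad turned, so about 7–8 mm remain. Relieve the side load, release, and step aside for a clean look before regrasping.

Call:
drive_tool(moves="-0.06 -0.03 0 0 0 0 0;0 0 0 0 0 0 0;0 0 0 0 0 0 0.3;0 0 0 0 0 0 0.5;0 0 0 0 0 0 0.7;0 0 0 0 0 0 0.7;0 0 -0.3 0 0 0 0.7;0 0 -0.8 0 0 0 0.7;0 0 -0.8 0 0 0 0.7;0 0 -0.4 0 0 0 0.7")

```text
t: 31.03
ee_pos: [528.9, 18.9, 142.2]
tool_rot: [[-0.814, 0.581, 0.003], [0.581, 0.814, 0.001], [-0.002, 0.002, -1.0]]
force: [1.0, 0.9, -0.4]
gripper_width: 59.4
gripper_force: 0.0
```

Call:
drive_tool(moves="-0.29 -0.86 0 0 0 -0.1 0.7;-0.29 -0.86 0 0 0 -0.1 0.7;-0.29 -0.86 0 0 0 -0.1 0.7;-0.29 -0.86 0 0 0 -0.1 0.7;-0.29 -0.86 0 0 0 -0.1 0.7;-0.29 -0.86 0 0 0 -0.1 0.7;0 0 0 0 0 -0.9 0.7;0 0 0 0 0 -0.97 0.7;0 0 0 0 0 -0.97 0.7;0 0 0 0 0 -0.97 0.7")

```text
t: 31.87
ee_pos: [491.3, -112.8, 139.7]
tool_rot: [[-0.985, 0.175, 0.001], [0.175, 0.985, 0.0], [-0.0, 0.001, -1.0]]
force: [0.1, 0.3, 1.5]
gripper_width: 61.7
gripper_force: 0.0
```

Call:
drive_tool(moves="0 0 0 0 0 -0.97 0.7;0 0 0 0 0 -0.97 0.7;0 0 0 0 0 -0.97 0.7;0 0 0 0 0 -0.97 0.7;0 0 0 0 0 -0.97 0.7;0 0 0 0 0 -0.97 0.7;0 0 0 0 0 -0.97 0.7;0 0 0 0 0 -0.97 0.7;0 0 0 0 0 -0.97 0.7;0 0 0 0 0 -0.97 0.7")

```text
t: 32.7
ee_pos: [491.4, -112.5, 139.7]
tool_rot: [[-0.7, -0.714, 0.0], [-0.714, 0.7, 0.0], [-0.001, -0.0, -1.0]]
force: [-0.8, 0.4, -0.3]
gripper_width: 61.3
gripper_force: 0.0
```

Call:
drive_tool(moves="0 0 0 0 0 -0.97 0.7;0 0 0 0 0 -0.97 0.7;0 0 0 0 0 -0.97 0.7;0 0 0 0 0 -0.97 0.7;0 0 0 0 0 -0.97 0.7;0 0 0 0 0 -0.97 0.7;0 0 0 0 0 -0.97 0.7;0 0 0 0 0 -0.97 0.7;0 0 0 0 0 -0.5 0.7;0 0 0 0 0 0 0.7")

```text
t: 33.53
ee_pos: [491.4, -112.5, 139.7]
tool_rot: [[0.048, -0.999, 0.0], [-0.999, -0.048, 0.0], [-0.0, -0.001, -1.0]]
force: [-0.3, -0.0, -1.4]
gripper_width: 61.5
gripper_force: 0.0
```

Run:
```python
from h import *
np.set_printoptions(precision=1,suppress=True)
stat()
R=((0,150,80),(8,255,255));G=((45,80,40),(85,255,255))
a=vision.grab_frame("top");b=vision.grab_frame("side");cv2.imwrite("pics/a9.png",a[...,::-1])
for n,i,bx in(("top",a,(180,215,310,290)),("side",b,(150,235,330,340))):
    print(n,[(x[0],x[1],x[2]) for x in blobs(i,*R,bx)],[x[:2] for x in blobs(i,*G,bx,3)])
cv2.imwrite("pics/g9.png",np.vstack([cv2.resize(a[212:302,142:322],(600,300),interpolation=2),cv2.resize(b[285:345,150:270],(600,300),interpolation=2)])[...,::-1])
```

```text
33.5333 [ 491.4 -112.5  139.7] [[0.048, -0.999, 0.0], [-0.999, -0.048, 0.0], [-0.0, -0.001, -1.0]] [  9.   9. -28.  -0. -54.  -7.] [-0.3 -0.  -1.4] 61.469879858170955 0.0
top [(20, array([206. , 226.2]), ((206.0, 226.0), (6.0, 2.0), 90.0))] []
side [(206, array([286.8, 259.2]), ((286.826904296875, 259.1346130371094), (25.298980712890625, 9.021342277526855), 78.69007110595703)), (50, array([186.6, 319.2]), ((186.5, 319.0000305175781), (10.60660171508789, 4.949747085571289), 45.0))] [(11, array([195.8, 318.5]))]
```

View pics/g9.png

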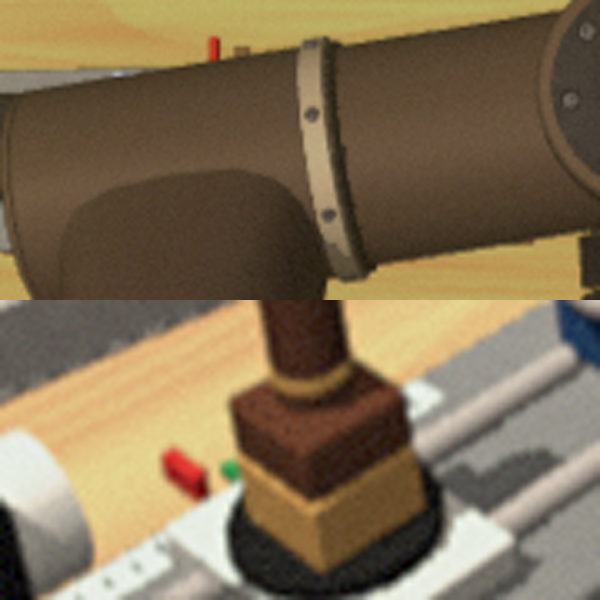

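The arm hides the pointer from the top camera. The side crop shows the pointer at (232,468) still short of the red clip at (185,472), with the stamp upright and centred. Regrasp and turn a bit less than the rest.

Call:
drive_tool(moves="0 0 0 0 0 -0.9 0.7;0 0 0 0 0 -0.9 0.7;0 0 0 0 0 -0.9 0.7;0 0 0 0 0 -0.9 0.7;0 0 0 0 0 -0.9 0.7;0 0 0 0 0 -0.9 0.7;0 0 0 0 0 -0.9 0.7;0 0 0 0 0 -0.9 0.7;0 0 0 0 0 -0.9 0.7;0 0 0 0 0 -0.9 0.7")

```text
t: 34.47
ee_pos: [491.3, -112.6, 139.6]
tool_rot: [[0.812, -0.584, 0.0], [-0.584, -0.812, 0.0], [0.0, -0.0, -1.0]]
force: [0.6, -0.4, 0.2]
gripper_width: 61.4
gripper_force: 0.0
```

Run:
```python
from h import *
stat()
R=np.array([[.813,-.583,0],[-.583,-.813,0],[0,0,-1]])
print(need([525.9,20,140],R))
```

```text
34.4667 [ 491.3 -112.6  139.6] [[0.812, -0.584, 0.0], [-0.584, -0.812, 0.0], [0.0, -0.0, -1.0]] [  9.   9. -28.  -0. -54.  45.] [ 0.6 -0.4  0.2] 61.44057433597547 0.0
[array([-1.97, -5.11, -0.02]), array([-0.  , -0.  , -0.01])]
```

Call:
drive_tool(moves="-0.2 -0.51 0 0 0 0 0.7;-0.34 -0.88 0 0 0 0 0.7;-0.34 -0.88 0 0 0 0 0.7;-0.34 -0.88 0 0 0 0 0.7;-0.34 -0.88 0 0 0 0 0.7;-0.25 -0.65 0 0 0 0 0.7;-0.16 -0.43 0 0 0 0 0.7;0 0 0 0 0 0 0.7;0 0 0 0 0 0 0.7")

```text
t: 35.22
ee_pos: [526.2, 20.0, 139.4]
tool_rot: [[0.811, -0.586, -0.0], [-0.586, -0.811, 0.0], [-0.0, -0.0, -1.0]]
force: [-0.9, -0.2, 0.0]
gripper_width: 61.4
gripper_force: 0.0
```

Run:
```python
from h import *
stat()
R=np.array([[.813,-.583,0],[-.583,-.813,0],[0,0,-1]])
print(need([525.9,20,83],R))
```

```text
35.2167 [526.2  20.  139.4] [[0.811, -0.586, -0.0], [-0.586, -0.811, 0.0], [-0.0, -0.0, -1.0]] [ 24.  11. -25.  -0. -54.  31.] [-0.9 -0.2  0. ] 61.370137598746425 0.0
[array([-0.01,  0.01,  2.26]), array([-0.  ,  0.  , -0.03])]
```

Call:
drive_tool(moves="0 0 0.5 0 0 0 0.7;0 0 0.7 0 0 0 0.7;0 0 0.6 0 0 0 0.6;0 0 0.35 0 0 0 0.5;0 0 0.11 0 0 0 0.4;0 0 0 0 0 0 0.3;0 0 0 0 0 0 0.2;0 0 0 0 0 0 0;0 0 0 0 0 0 0;0 0 0 0 0 0 0", squeeze=35)

```text
t: 36.05
ee_pos: [525.8, 18.9, 83.7]
tool_rot: [[0.811, -0.585, -0.001], [-0.585, -0.811, -0.001], [0.0, 0.001, -1.0]]
force: [-1.7, -12.6, 11.0]
gripper_width: 13.7
gripper_force: 31.6
```

Call:
drive_tool(moves="0 0 0 0 0 0 0;0 0 0 0 0 0 0")

```text
t: 36.22
ee_pos: [525.8, 18.8, 83.7]
tool_rot: [[0.811, -0.585, -0.0], [-0.585, -0.811, -0.001], [0.0, 0.001, -1.0]]
force: [-2.4, -4.9, 4.2]
gripper_width: 13.9
gripper_force: 35.0
```

Call:
drive_tool(moves="0 0 0 0 0 0.5 0;0 0 0 0 0 0.9 0;0 0 0 0 0 0.9 0;0 0 0 0 0 0.9 0;0 0 0 0 0 0.9 0;0 0 0 0 0 0.9 0;0 0 0 0 0 0.9 0;0 0 0 0 0 0.9 0;0 0 0 0 0 0.7 0;0 0 0 0 0 0 0")

```text
t: 37.05
ee_pos: [526.0, 19.0, 83.7]
tool_rot: [[0.191, -0.982, 0.0], [-0.982, -0.191, -0.001], [0.001, 0.0, -1.0]]
force: [-0.7, -4.8, 6.2]
gripper_width: 13.9
gripper_force: 35.0
```

Run:
```python
from h import *
np.set_printoptions(precision=1,suppress=True)
stat()
b=vision.grab_frame("side");a=vision.grab_frame("top");cv2.imwrite("pics/b10.png",b[...,::-1])
R=((0,150,80),(8,255,255));G=((45,80,40),(85,255,255))
for n,i,bx in(("top",a,(180,215,310,290)),("side",b,(150,235,330,340))):
    print(n,[x[:2] for x in blobs(i,*R,bx)],[x[:2] for x in blobs(i,*G,bx,3)])
g=[x[1] for x in blobs(b,*G,(160,280,300,340),3)][0];print(onz("side",*g,30.6))
# predicted clip corners in side view for centre y hypotheses, against the red mask's extents
h=cv2.cvtColor(b,cv2.COLOR_RGB2HSV);m=cv2.inRange(h,(0,120,60),(10,255,255));m[:295]=0;m[340:]=0;m[:,:150]=0;m[:,215:]=0
p=np.argwhere(m>0);print("extent u",p[:,1].min(),p[:,1].max(),"v",p[:,0].min(),p[:,0].max(),"n",len(p),"cent",p.mean(0)[::-1])
for cx,cy in((594.5,187.6),(594.5,186),(597,187.6)):
    q=np.array([proj("side",[cx+i*10-.0207*j*3,cy+j*3+.0207*i*10,18+k]) for i in(-1,1) for j in(-1,1) for k in(0,12)]).astype(np.float32)
    H=cv2.convexHull(q);M=cv2.moments(H);print(cx,cy,q.min(0),q.max(0),"cent",M["m10"]/M["m00"],M["m01"]/M["m00"],"area",M["m00"])
for y in(178,182,186):print(y,proj("side",[577.8,y,30.6]))
```

```text
37.05 [526.   19.   83.7] [[0.191, -0.982, 0.0], [-0.982, -0.191, -0.001], [0.001, 0.0, -1.0]] [ 23.  15. -29.   0. -47. -13.] [-0.7 -4.8  6.2] 13.882526381723066 35.01053988933563
top [] []
side [(160, array([282. , 261.4])), (47, array([186.3, 319.1]))] [(9, array([191.7, 321.1]))]
[577.3 187.6  30.6]
extent u 182 214 v 295 326 n 341 cent [200.6 312.1]
594.5 187.6 [181.  313.5] [192.1 326. ] cent 186.56177705321502 319.7227767323926 area 79.95220232964493
594.5 186 [181.8 313. ] [192.9 325.5] cent 187.39292563438752 319.248400801174 area 79.80727631272748
597 187.6 [180.1 312.9] [191.3 325.3] cent 185.73027008363547 319.0738458116899 area 79.55650759791024
178 [196.5 318.1]
182 [194.4 319.3]
186 [192.4 320.5]
```

By both views the pointer is within about 0.5 mm of the clip's y. Nudge 0.04 rad, release, and move clear to the right for an unobstructed top view.

Call:
drive_tool(moves="0 0 0 0 0 0.4 0;0 0 0 0 0 0 0;0 0 0 0 0 0 0.25;0 0 0 0 0 0 0.4;0 0 0 0 0 0 0.6;0 0 0 0 0 0 0.7;0 0 0 0 0 0 0.7;0 0 -0.3 0 0 0 0.7;0 0 -0.8 0 0 0 0.7;0 0 -0.9 0 0 0 0.7")

```text
t: 37.98
ee_pos: [525.4, 19.5, 133.0]
tool_rot: [[0.155, -0.988, -0.002], [-0.988, -0.155, -0.001], [0.0, 0.002, -1.0]]
force: [-0.0, 0.2, -0.2]
gripper_width: 59.3
gripper_force: 0.0
```

Call:
drive_tool(moves="0 0 -0.9 0 0 0 0.7;0.5 0 -0.3 0 0 0 0.7;0.9 0.1 0 0 0 0 0.7;0.95 0.1 0 0 0 0 0.7;0.95 0.1 0 0 0 0 0.7;0.95 0.1 0 0 0 0 0.7;0.95 0.1 0 0 0 0 0.7;0.95 0.1 0 0 0 0 0.7;0.95 0.1 0 0 0 0 0.7;0.95 0.1 0 0 0 0 0.7")

```text
t: 38.82
ee_pos: [537.4, -183.7, 163.2]
tool_rot: [[0.155, -0.988, 0.0], [-0.988, -0.155, 0.0], [-0.0, -0.0, -1.0]]
force: [0.3, 0.3, 0.7]
gripper_width: 61.4
gripper_force: 0.0
```

Call:
drive_tool(moves="0.95 0.1 0 0 0 0 0.7;0.95 0.1 0 0 0 0 0.7;0.95 0.1 0 0 0 0 0.7;0.95 0.1 0 0 0 0 0.7;0.95 0.1 0 0 0 0 0.7;0.5 0 0 0 0 0 0.7;0 0 0 0 0 0 0.7")

```text
t: 39.4
ee_pos: [545.3, -316.2, 162.5]
tool_rot: [[0.152, -0.988, -0.0], [-0.988, -0.152, 0.0], [-0.0, 0.0, -1.0]]
force: [0.9, -0.3, -0.1]
gripper_width: 61.2
gripper_force: 0.0
```

Run:
```python
from h import *
np.set_printoptions(precision=1,suppress=True)
stat()
a=vision.grab_frame("top");b=vision.grab_frame("side")
R=((0,150,80),(8,255,255));G=((45,80,40),(85,255,255))
for n,i,bx in(("top",a,(180,205,310,290)),("side",b,(150,235,330,340))):
    print(n,[x[:2] for x in blobs(i,*R,bx)],[x[:2] for x in blobs(i,*G,bx,3)])
gt=[x[1] for x in blobs(a,*G,(190,205,310,250),3)];gs=[x[1] for x in blobs(b,*G,(150,280,300,340),3)]
if gt and gs:print(tri(gs[0],gt[0]),onz("top",*gt[0],30.6),onz("side",*gs[0],30.6))
cv2.imwrite("pics/g11.png",np.vstack([cv2.resize(a[212:272,172:292],(600,300),interpolation=2),cv2.resize(b[265:345,150:310],(600,300),interpolation=2)])[...,::-1])
```

```text
39.4 [ 545.3 -316.2  162.5] [[0.152, -0.988, -0.0], [-0.988, -0.152, 0.0], [-0.0, 0.0, -1.0]] [-12.  19. -10.  -0. -61.  21.] [ 0.9 -0.3 -0.1] 61.16082955670635 0.0
top [(23, array([206. , 226.7])), (133, array([273.6, 253.4]))] [(13, array([205.5, 234.8]))]
side [(300, array([286.2, 258.9])), (44, array([186.1, 319. ]))] [(8, array([191.5, 321.1]))]
[576.2 187.7  31.2] [575.8 187.2  30.6] [577.6 187.8  30.6]
```

View pics/g11.png

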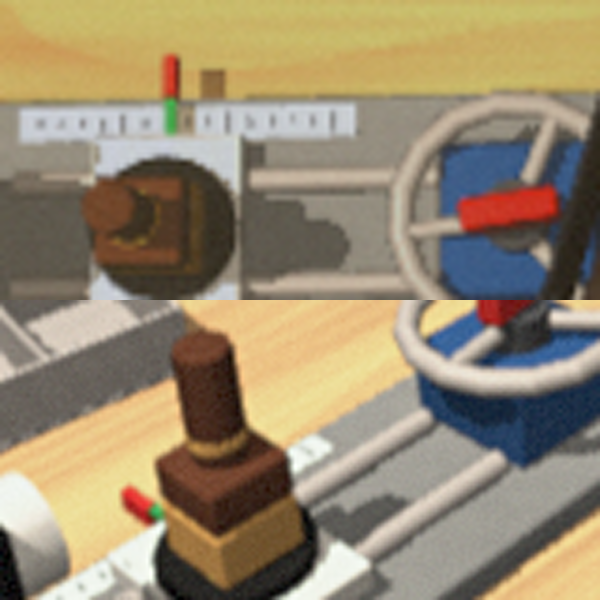

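The top crop shows the pointer (171,116) directly below the red clip (171,75). The stamp stands upright on the plate, the wheel is free and the arm is clear. Handing in.

```bash
python3 -c "
from rig import sign_off;print(sign_off())"
```

```text
the job is handed in; nothing more can be done
None
```

I handed the job in at about 39.5 s: the stamp stood on its own on the bench and now stands near the middle of the plate, the green pointer lines up with the red clip to within about 1 mm by the camera views, the wheel is released, and I did not touch the mallet or the tins.

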